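# Clamp the dish carrier through the guard window

## Task

Push the dish carrier along its track until it is fully home against the end stop; only then reach down through the window in the top of the white guard and press the clamp lever all the way down, without touching the guard. Push and press with the fingertips only: grip and lift nothing, and do not disturb the bottle, the dish stack or the small pot. Leave the carrier home and the lever down.

Things in the scene. Friction and masses are not known exactly. Their poses are not given: they have to be found in the camera images.
- station: Fixed dark base plate, 280 x 320 x 15 mm. Origin on the bench, 10 mm further +x than the plate's centre; x is the direction in which the carrier is pushed home, y left of it, z up. The carrier's track (its strips 19 mm above the bench) runs along x at y = +75 mm, to an aluminium end stop 49 mm tall at its +x end; the guard stands on the -y side.
- carrier_face (a point): Centre of the carrier's flat push face (90 mm wide, vertical, facing station -x; it spans 20 to 47 mm above the bench, this point is at 33 mm). The carrier is an aluminium slide 105 mm long with a clear 60 mm dish fixed in it; the face belongs to a 24 mm thick block across the whole width. Moves with the carrier; its axes are those of the station.
- carrier (a joint): Travel of the carrier towards the end stop along station +x, in m: 0 is right out, 0.070 is fully home; it starts anywhere from 0 to 0.030. It slides with about 3 N of friction and stays where it is left.
- guard: White sheet-metal cover, 190 x 130 mm, closed on four sides, top surface 108 mm above the bench, top plate 5 mm thick, standing on the base plate. Origin on the base plate's top, straight below the window's centre; axes parallel to the station's. It reaches from -65 to +125 mm in x and -65 to +65 mm in y. Nothing may touch it.
- window (a point): Centre of the rectangular window in the guard's top, at the level of its top surface (108 mm above the bench). The opening is 84 mm along x and 76 mm along y. Its centre lies up to 9 mm off the lever's pad in x and y.
- lever_pad (a point): Centre of the top of the lever's pad, a white plastic pad 30 mm (x) x 36 mm (y) at the free end of a steel lever, seen through the window. Moves with the lever: about 103 mm above the bench with the lever up, about 81 mm with it fully down. The lever's hinge is 80 mm further towards station +x, at 82 mm above the bench.
- lever (a joint): Lever angle in rad: 0 is up, 0.28 is fully down on its stop; it starts between 0 and 0.03. About 5 N pressed down on the pad moves it; it stays where it is left.
- bottle: Bystander: closed bottle, 52 mm across, 110 mm tall; origin at the centre of its underside, on the bench to the left of the station.
- dishes: Bystander: stack of three dishes, 60 mm across, 42 mm tall; origin at the centre of its underside, on the bench to the right of the station.
- pot: Bystander: small white ceramic pot, 40 mm across, 40 mm tall, open; origin at the centre of its underside, on the base plate in front of the guard.

How it is judged:
On the way, in this order (a step that is already met when the one before it is completed fails the run):
1. the carrier is pushed fully home (value of joint carrier above 0.066 m and value of joint lever below 0.1 rad), for 0.2 s.
2. the lever is pressed fully down (value of joint lever above 0.25 rad and value of joint carrier above 0.066 m), for 0.2 s.
At the end, for the whole second after the job is handed in: The carrier is within 4 mm of fully home (over 0.066 m), the lever is down (over 0.25 of 0.28 rad) and at rest (all of step 2 and velocity of joint lever between -0.02 and 0.02 rad/s); the robot touches nothing.
It fails at once if the guard is touched (over 0.5 N) (contact force between guard and anything else above 0.5 N).
It fails at once if the lever is pressed (over 0.1 rad) before the carrier is home (value of joint lever above 0.1 rad and value of joint carrier below 0.064 m).
It fails at once if a bystander is moved by more than 15 mm, or lifted or tipped (distance of any of bottle, dishes, pot from where it was at the start of the episode above 0.015 m or angle between any of bottle, dishes, pot's own z axis and vertical above 0.3 rad).
It also fails if it takes over 43 s, if anything falls off the work surface, if the arm or the gripper's body presses on something with over 40 N, if the wrist force passes 120 N, or if a joint passes its speed limit or range.

## Robot

A 6-joint arm with a two-finger parallel gripper is mounted at the origin on the work surface. World frame = base frame: x ahead of the robot, y to its left, z up, the work surface at z = 0. Lengths are in m, angles in rad, forces in N, time in s.
With the tool pointing down it reaches from about 0.35 to 0.775 m from the base axis. Payload 5.5 kg.
Tool frame: the origin (TCP) lies between the finger pads; the fingertips stand env.nose_length ahead of it and the grasp point (between the pads) lies 8 mm behind it (env.nose_length is the distance from the TCP to the fingertips, in m); z points along the fingers, y is the direction in which the jaws open and shut (so a half turn about z gives the same grasp; the last joint's range is limited). The gripper opens to 85 mm and grips with 20 to 120 N. Pads are 22 mm wide; open, the fingers measure 114 mm over their backs; the gripper's body (76 mm by 85 mm) begins 54 mm behind the grasp point. The pads swing forward as they close: fully open they stand 13 mm farther back than shut.
Start: joints at [1.151, 0.313, 0.046, 1.304, 0, 1.431], TCP at [0.159, 0.553, 0.242] pointing down, gripper open.
Joint ranges: [-2.76, 2.76], [-0.86, 1.69], [-1.03, 1.26], [-2.2, 2.34], [-1.47, 1.5], [-3.14, 3.14]. Speed limits (rad/s): [2.57, 2.57, 3.14, 3.14, 3.14, 3.14].

## Interface

Orientations are given as a unit quaternion [w, x, y, z].
In Python, from workcell import env gives the robot as it stands. The module is installed in compiled form; this text tells all that it offers.
- The arm moves only by the shell command python3 -m creep 'ROWS' [FORCE]. ROWS is a JSON object of lists of equal length, an entry for each row: "hand": the finger opening in mm, from 0 to 85.4; "delta_pos": the shift along the tool's x, y, z scaled (see below), a list of three; "turn": the turn about the tool's z scaled (see below). In form: {"hand": [hand, ...], "delta_pos": [[dx, dy, dz], ...], "turn": [turn, ...]}. A call has exactly 5 rows; each row shifts and turns the commanded pose from where the row before left it, along the tool's axes as they then stand; what a row does not reach is not made up. The controller multiplies each number of a shift by 0.8 m and each number of a turn by 5 degrees. A row lasts 1/12 s, in which the tool goes at most 41.7 mm and 7.16 degrees, less where a joint would pass 70% of its speed; a pose out of reach is approached as far as the arm can. A call with a number of a shift or a turn outside -1 to 1 is refused whole. A call with a gripper value outside its range is refused whole. The fingers move at their own pace and stop on an object; FORCE is the grip in N (left out, the last holds). Time passes only in rows, so rows that do not move let the fingers close, or fill a call up. It gives the time, the measured TCP pose, the force and the opening at its end, in the units of the state.
- env.get_state(): the state, without advancing time (a new reading comes with each control period).
- env.read_camera(name): name is "side" or "top"; returns a dict with "pixels" (384x512x3 uint8, red, green, blue), "depth" (384x512 float32, m along the optical axis (not along the pixel's ray), 0 where there is no reading), "fx", "fy", "cx", "cy" (pixels), "origin" and "orientation" of the camera in the world. Camera axes: x right, y down, z forward; pixel columns grow to the right and rows downward; lengths in m; the calibration is good to about 2 mm. A picture is of the moment at which its call begins.
- env.hand_in(): hands the job in, once; it reports no verdict.
Trained networks look in the newest picture that a camera, given by its name, has taken for a name from the list of things; names that differ only in an ending like _2 or _b are one class to them, and where a whole thing is asked for, a point or a joint stands for the part that bears it (a point fixed in the world has none). Each returns a list of dicts, best first, with "score" (0 to 1); they miss things now and then, are a little off and sometimes report something else, mostly with a low value. They report only what shows in the picture. A call takes as long as a camera call.
- env.find_in(camera, target): "location" ([row, column] in pixels, amid what is visible of it).
- env.pinpoint(camera, target): "location" ([row, column] in pixels: a listed point, or the origin of a listed thing).
The state is a dict: "clock": time; "joint_pos": joint angles; "qvel": joint speeds; "tau": joint torques, N m; "tcp_pos": TCP position; "orientation": TCP orientation; "wrist_force": force on the tool from outside, world axes, zero at the start; "ft_torque": the same for the moment, N m; "finger_gap": finger opening in m.
Only numpy, scipy, OpenCV 4.12 (cv2) and the standard library are available. Lean on these libraries where they do the work, as an engineer would, in place of code of your own. Each camera call takes 0.05 s, during which the arm holds its last target.

## Working session

There is one attempt and no reset: what is moved stays moved. The work goes in short steps, Python scripts to look and compute and a shell command to move; the robot and the scene stay as the last step left them, time stands still between calls to the robot, and variables do not carry over. Pictures are saved under pics/ and viewed, and the job is handed in when it is done.

```bash
mkdir -p pics; cat > h.py <<'E'
import numpy as np, cv2
from scipy.spatial.transform import Rotation as R
from workcell import env
def rot(q): return R.from_quat([q[1],q[2],q[3],q[0]])
def cam(n):
    c=env.read_camera(n); return c
def ray(c,rc):
    r,k=rc; d=np.array([(k-c['cx'])/c['fx'],(r-c['cy'])/c['fy'],1.]); return rot(c['orientation']).apply(d)
def atz(c,rc,z):
    d=ray(c,rc); o=np.array(c['origin']); return o+d*(z-o[2])/d[2]
def atdepth(c,rc):
    r,k=int(round(rc[0])),int(round(rc[1])); return np.array(c['origin'])+ray(c,rc)*c['depth'][r,k]
def proj(c,p):
    v=rot(c['orientation']).inv().apply(np.array(p)-c['origin']); return [v[1]/v[2]*c['fy']+c['cy'],v[0]/v[2]*c['fx']+c['cx']]
E
cat > look.py <<'E'
from h import *
import sys
np.set_printoptions(precision=4,suppress=True)
s=env.get_state(); print(s['clock'],s['tcp_pos'],s['orientation'],s['finger_gap'],env.nose_length)
for n in ['top','side']:
    c=cam(n); cv2.imwrite(f'pics/{n}_{sys.argv[1]}.png',c['pixels'][:,:,::-1])
    print(n,c['origin'],c['orientation'],c['fx'])
    for t,z in [('station',0),('carrier_face',.033),('guard',.015),('window',.108),('lever_pad',.102),('bottle',0),('dishes',0),('pot',.015)]:
        for d in env.pinpoint(n,t)[:2]:
            print(t,d['score'],d['location'],atz(c,d['location'],z))
E
python3 look.py a
```

```text
0.0 [0.1586 0.5522 0.2414] [-0.0003  0.1395  0.9902 -0.0009] 0.08512014795841456 0.011
top [0.5181 0.0465 1.1338] [-0.0195  0.7156 -0.6979  0.0211] 412.4440661050395
station 0.29 [212.9, 261.7] [0.5355 0.021  0.    ]
carrier_face 0.75 [213.8, 261.4] [0.5326 0.0225 0.033 ]
carrier_face 0.28 [209.2, 332.3] [ 0.5496 -0.1664  0.033 ]
guard 0.92 [211.3, 323.5] [ 0.5438 -0.1461  0.015 ]
window 0.96 [207.4, 332.6] [ 0.552  -0.1526  0.108 ]
lever_pad 0.51 [213.6, 330.0] [ 0.5365 -0.1475  0.102 ]
bottle 0.81 [153.7, 222.1] [0.6965 0.1346 0.    ]
dishes 0.91 [212.9, 378.8] [ 0.5436 -0.3008  0.    ]
pot 0.7 [248.1, 306.6] [ 0.4435 -0.102   0.015 ]
side [0.3152 0.5043 0.7133] [ 0.0959 -0.2521  0.9044 -0.3307] 352.52747094706086
station 0.81 [189.9, 280.2] [ 0.5792 -0.0672  0.    ]
carrier_face 0.61 [210.6, 282.0] [0.5312 0.0162 0.033 ]
guard 0.66 [174.5, 307.0] [ 0.5374 -0.1422  0.015 ]
lever_pad 0.62 [150.4, 307.3] [ 0.5458 -0.139   0.102 ]
bottle 0.76 [220.5, 195.2] [0.7134 0.1323 0.    ]
dishes 0.58 [222.5, 195.7] [0.7085 0.1366 0.    ]
dishes 0.51 [144.5, 329.9] [ 0.5372 -0.3051  0.    ]
pot 0.76 [196.9, 333.7] [ 0.4436 -0.1051  0.015 ]
```

```bash
python3 - <<'E'
import cv2
for n in ['top','side']:
    i=cv2.imread(f'pics/{n}_a.png')[110:310,150:420]
    cv2.imwrite(f'pics/{n}_a2.png',cv2.resize(i,None,fx=2.9,fy=2.9,interpolation=cv2.INTER_CUBIC))
E
```

```text
(no output)
```

View pics/top_a2.png

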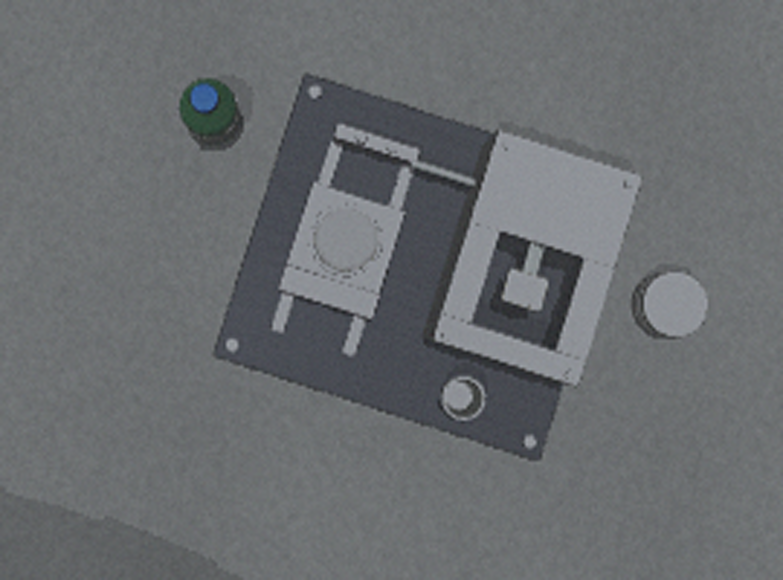

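View pics/side_a2.png

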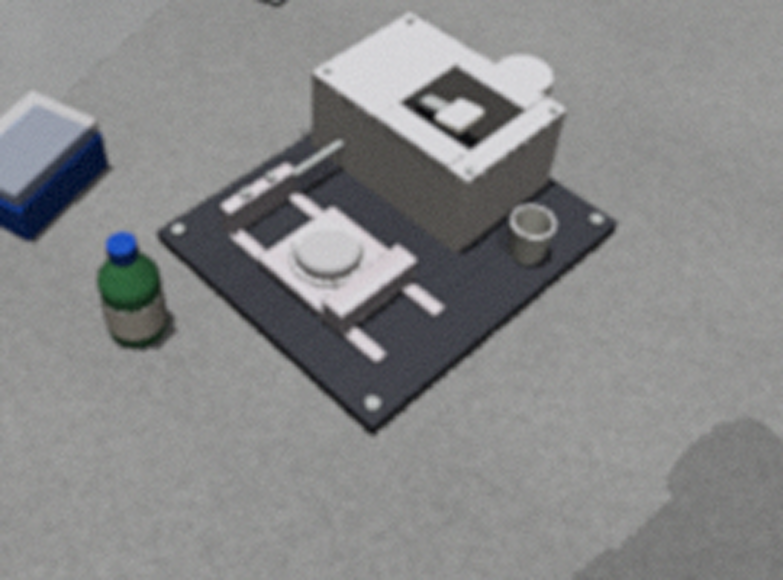

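Top view: the plate is yawed about -18°, and the carrier's push-face edge runs at crop (281,291)-(374,319). The lever pad is at about (526,290), roughly centred in the window, with the pot at (462,398), bottle at (208,110) and dishes at (675,303). I'll turn these into metric positions.

```bash
cat > m.py <<'E'
from h import *
np.set_printoptions(precision=4,suppress=True)
c=cam('top'); f=lambda x,y,z:atz(c,[110+(y+.5)/2.9-.5,150+(x+.5)/2.9-.5],z)
P={k:f(*v) for k,v in dict(pl_fl=(216,355,.015),pl_bl=(308,75,.015),pl_fr=(541,460,.015),
 w1=(500,232,.108),w2=(583,260,.108),w3=(555,350,.108),w4=(472,323,.108),
 g1=(499,131,.108),g2=(641,178,.108),g3=(579,384,.108),g4=(436,340,.108),
 c1=(281,291,.047),c2=(374,319,.047),p1=(509,266,.102),p2=(550,277,.102),p3=(542,310,.102),p4=(502,299,.102)).items()}
an=lambda a,b: np.degrees(np.arctan2(*(P[b]-P[a])[1::-1]))
print('yaws',an('pl_fl','pl_bl'),an('pl_fl','pl_fr')+90,an('g4','g1'),an('g3','g2'),an('g4','g3')+90,an('g1','g2')+90,an('c1','c2')+90)
for k in P: print(k,P[k])
print('win',sum(P[k] for k in['w1','w2','w3','w4'])/4,'pad',sum(P[k] for k in['p1','p2','p3','p4'])/4,'face',(P['c1']+P['c2'])/2)
for k in ['w1','g1']:
    pass
# depth cloud: guard top
H,W=c['depth'].shape; rr,kk=np.mgrid[0:H,0:W]
d=np.stack([(kk-c['cx'])/c['fx'],(rr-c['cy'])/c['fy'],np.ones((H,W))],-1)*c['depth'][...,None]
X=rot(c['orientation']).apply(d.reshape(-1,3))+c['origin']
X=X.reshape(H,W,3); np.save('X.npy',X)
m=(X[...,2]>.09)&(X[...,2]<.125)&(X[...,1]<0)&(X[...,1]>-.27)
print('guardz',np.median(X[m][:,2]))
r=cv2.minAreaRect(X[m][:,:2].astype(np.float32)*1000); print(r)
m=(X[...,2]>.038)&(X[...,2]<.056)&(X[...,1]<.15)&(X[...,1]>-.05)&(X[...,0]>.4)
print(np.median(X[m],0)); 
yaw=np.radians((an('g4','g1')+an('pl_fl','pl_bl'))/2)
for nm,z in [('plate',.015)]: pass
print('floor z',np.median(X[20:60,50:100,2]))
E
python3 m.py
```

```text
yaws -16.59813924688707 -16.397510157214327 -15.72750011485707 -16.10101583224562 -15.652624457378977 -17.02536963419199 -15.306757686953162
pl_fl [0.4809 0.1216 0.015 ]
pl_bl [0.7466 0.0424 0.015 ]
pl_fr [ 0.3914 -0.1827  0.015 ]
w1 [ 0.5955 -0.1257  0.108 ]
w2 [ 0.5732 -0.1974  0.108 ]
w3 [ 0.4955 -0.1744  0.108 ]
w4 [ 0.5168 -0.103   0.108 ]
g1 [ 0.683  -0.1235  0.108 ]
g2 [ 0.6453 -0.2467  0.108 ]
g3 [ 0.4671 -0.1952  0.108 ]
g4 [ 0.5015 -0.0724  0.108 ]
c1 [0.5414 0.0621 0.047 ]
c2 [ 0.5181 -0.0229  0.047 ]
p1 [ 0.5667 -0.135   0.102 ]
p2 [ 0.5581 -0.1705  0.102 ]
p3 [ 0.5295 -0.164   0.102 ]
p4 [ 0.5381 -0.1294  0.102 ]
win [ 0.5453 -0.1501  0.108 ] pad [ 0.5481 -0.1497  0.102 ] face [0.5297 0.0196 0.047 ]
guardz 0.10767604342820147
((574.5267333984375, -158.69944763183594), (131.06228637695312, 190.22256469726562), 73.43338775634766)
[0.5912 0.0089 0.0472]
floor z -0.749842867140616
```

```bash
python3 -m creep '{"hand":[0,0,0,0,0],"delta_pos":[[-0.034,-0.03,0],[-0.034,-0.03,0],[-0.034,-0.03,0],[-0.034,-0.03,0],[-0.034,-0.03,0]],"turn":[0,0,0,0,0]}'; python3 -m creep '{"hand":[0,0,0,0,0],"delta_pos":[[-0.034,-0.03,0],[-0.034,-0.03,0],[-0.034,-0.03,0],[-0.034,-0.03,0],[-0.034,-0.03,0]],"turn":[0,0,0,0,0]}'; python3 -m creep '{"hand":[0,0,0,0,0],"delta_pos":[[-0.034,-0.03,0],[-0.034,-0.03,0],[-0.034,-0.03,0],[-0.034,-0.03,0],[-0.02,-0.02,0]],"turn":[0,0,0,0,0]}'
cat > g.py <<'E'
from h import *
import sys
np.set_printoptions(precision=4,suppress=True)
s=env.get_state(); t=np.array(s['tcp_pos']); Rm=rot(s['orientation'])
print(s['clock'],t,'gap',s['finger_gap'],'F',s['wrist_force'],'axes',Rm.as_matrix().T)
yaw=np.radians(-16.4); x=np.array([np.cos(yaw),np.sin(yaw),0]); y=np.array([-x[1],x[0],0])
face=np.array([.5297,.0196,.044]); pad=np.array([.548,-.1497,.102])
for n,T in [('prepush',face-.05*x),('prepad',pad+[0,0,.06])]:
    print(n,'units',Rm.inv().apply(T-t)/.8)
print('tcp rel face (station)',(t-face)@x,(t-face)@y,'rel pad',(t-pad)@x,(t-pad)@y,t[2]-pad[2])
E
python3 g.py
```

```text
clock: 1.37
tcp_pos: [0.2568, 0.3984, 0.2424]
orientation: [0.0, 0.139, 0.99, 0.0]
wrist_force: [0.4, -0.9, 0.3]
finger_gap: 0.0256
clock: 1.78
tcp_pos: [0.3546, 0.2454, 0.2426]
orientation: [0.0, 0.139, 0.99, 0.0]
wrist_force: [-0.1, 2.0, 0.2]
finger_gap: 0.0003
clock: 2.2
tcp_pos: [0.4448, 0.1021, 0.2425]
orientation: [0.001, 0.141, 0.99, -0.0]
wrist_force: [0.9, 0.4, -0.2]
finger_gap: 0.0001
2.2 [0.4448 0.1021 0.2425] gap 0.00013594640576577354 F [ 0.9335  0.4486 -0.2331] axes [[-0.9605  0.2783 -0.0017]
 [ 0.2783  0.9605 -0.    ]
 [ 0.0016 -0.0005 -1.    ]]
prepush units [-0.0677 -0.0692  0.2483]
prepad units [-0.2113 -0.2664  0.101 ]
tcp rel face (station) -0.10474830292089019 0.0551604574738818 rel pad -0.1701041572984723 0.2124054647032889 0.14050711037684066
```

```bash
python3 -m creep '{"hand":[0,0,0,0,0],"delta_pos":[[-0.034,-0.035,0],[-0.034,-0.034,0],[0,0,0.04],[0,0,0.045],[0,0,0.045]],"turn":[0,0,0,0,0]}'; python3 -m creep '{"hand":[0,0,0,0,0],"delta_pos":[[0,0,0.04],[0,0,0.035],[0,0,0.025],[0,0,0.018],[0,0,0]],"turn":[0,0,0,0,0]}'; python3 g.py; python3 look.py b | grep -v orient; python3 - <<'E'
import cv2
for n in ['top','side']:
    i=cv2.imread(f'pics/{n}_b.png')[110:310,150:420]
    cv2.imwrite(f'pics/{n}_b2.png',cv2.resize(i,None,fx=2.9,fy=2.9,interpolation=cv2.INTER_CUBIC))
E
```

```text
clock: 2.62
tcp_pos: [0.4813, 0.0355, 0.1379]
orientation: [0.001, 0.141, 0.99, 0.0]
wrist_force: [1.0, 0.2, -0.2]
finger_gap: 0.0002
clock: 3.03
tcp_pos: [0.4775, 0.0369, 0.041]
orientation: [-0.003, 0.14, 0.99, -0.0]
wrist_force: [-1.1, -0.2, 0.2]
finger_gap: 0.0002
3.0333 [0.4775 0.0369 0.041 ] gap 0.00020334382519933276 F [-1.1444 -0.203   0.2487] axes [[-0.9611  0.2763  0.0055]
 [ 0.2763  0.9611 -0.001 ]
 [-0.0056  0.0006 -1.    ]]
prepush units [-0.0062 -0.0023 -0.0038]
prepad units [-0.1483 -0.1999 -0.1519]
tcp rel face (station) -0.054982801982729 0.001838808213009424 rel pad -0.12033865636031113 0.1590838154424165 -0.06099912796253362
3.0333 [0.4775 0.0369 0.041 ] [-0.0028  0.1395  0.9902 -0.0001] 0.00020334382519933276 0.011
top [0.5181 0.0465 1.1338] [-0.0195  0.7156 -0.6979  0.0211] 412.4440661050395
station 0.8 [197.4, 293.3] [ 0.5803 -0.0649  0.    ]
carrier_face 0.65 [212.3, 260.3] [0.5365 0.0256 0.033 ]
carrier_face 0.21 [211.8, 330.7] [ 0.5426 -0.1622  0.033 ]
guard 0.9 [208.8, 322.0] [ 0.5505 -0.1419  0.015 ]
window 0.69 [207.5, 331.0] [ 0.5516 -0.1486  0.108 ]
lever_pad 0.78 [213.3, 330.4] [ 0.5373 -0.1485  0.102 ]
lever_pad 0.16 [211.0, 323.5] [ 0.5426 -0.1311  0.102 ]
bottle 0.55 [150.0, 224.3] [0.707  0.1288 0.    ]
pot 0.68 [245.8, 304.3] [ 0.4495 -0.0957  0.015 ]
side [0.3152 0.5043 0.7133] [ 0.0959 -0.2521  0.9044 -0.3307] 352.52747094706086
station 0.62 [191.1, 277.4] [ 0.5836 -0.0596  0.    ]
station 0.55 [222.6, 196.1] [0.7075 0.1364 0.    ]
carrier_face 0.59 [210.1, 281.9] [0.5322 0.015  0.033 ]
bottle 0.86 [221.4, 195.3] [ 0.7114  0.1344 -0.    ]
pot 0.78 [200.6, 332.5] [ 0.4414 -0.092   0.015 ]
```

View pics/side_b2.png

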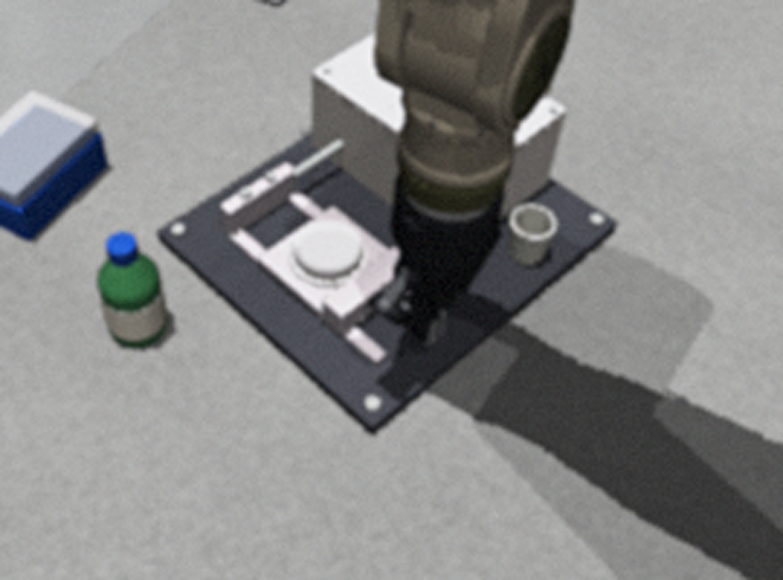

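Side view: the shut fingertips sit just behind the push face, between the strips, at crop (430,335), clear of the pot at (532,235) and the guard. Pushing in small steps.

```bash
python3 -m creep '{"hand":[0,0,0,0,0],"delta_pos":[[-0.012,0,0],[-0.012,0,0],[-0.01,0,0],[-0.01,0,0],[-0.008,0,0]],"turn":[0,0,0,0,0]}'; python3 -m creep '{"hand":[0,0,0,0,0],"delta_pos":[[-0.006,0,0],[-0.006,0,0],[-0.006,0,0],[-0.006,0,0],[-0.006,0,0]],"turn":[0,0,0,0,0]}'; python3 g.py
```

```text
clock: 4.35
tcp_pos: [0.5215, 0.0248, 0.0439]
orientation: [0.0, 0.14, 0.99, 0.0]
wrist_force: [-3.2, 0.6, 2.4]
finger_gap: 0.0002
clock: 4.77
tcp_pos: [0.5426, 0.0185, 0.0435]
orientation: [-0.001, 0.139, 0.99, -0.0]
wrist_force: [-4.1, -0.1, 0.3]
finger_gap: -0.0004
4.7667 [0.5426 0.0185 0.0435] gap -0.0003763244659827336 F [-4.0578 -0.1401  0.3271] axes [[-0.9611  0.2761  0.0015]
 [ 0.2761  0.9611 -0.0005]
 [-0.0015 -0.     -1.    ]]
prepush units [ 0.0784 -0.0028 -0.0005]
prepad units [-0.0643 -0.2003 -0.1481]
tcp rel face (station) 0.012700528063969532 0.0026104071117533057 rel pad -0.05265532631361259 0.15985541434116038 -0.05846083087196086
```

```bash
python3 -m creep '{"hand":[0,0,0,0,0],"delta_pos":[[-0.003,0,0],[-0.003,0,0],[-0.003,0,0],[-0.003,0,0],[-0.003,0,0]],"turn":[0,0,0,0,0]}'; python3 -m creep '{"hand":[0,0,0,0,0],"delta_pos":[[-0.003,0,0],[-0.003,0,0],[-0.003,0,0],[-0.003,0,0],[-0.003,0,0]],"turn":[0,0,0,0,0]}'; python3 g.py
```

```text
clock: 5.18
tcp_pos: [0.5543, 0.0151, 0.0436]
orientation: [-0.0, 0.14, 0.99, -0.0]
wrist_force: [-3.2, -0.2, -1.2]
finger_gap: -0.0
clock: 5.6
tcp_pos: [0.5624, 0.013, 0.0437]
orientation: [-0.004, 0.139, 0.99, 0.001]
wrist_force: [-20.0, 3.0, 14.0]
finger_gap: 0.0001
5.6 [0.5624 0.013  0.0437] gap 0.00010362055277061826 F [-19.9595   3.0346  13.9863] axes [[-0.9612  0.2757  0.0077]
 [ 0.2757  0.9612  0.    ]
 [-0.0074  0.0021 -1.    ]]
prepush units [ 0.104  -0.0029  0.0004]
prepad units [-0.0377 -0.2005 -0.1482]
tcp rel face (station) 0.03319604488025924 0.002923469434120756 rel pad -0.03215980949732288 0.16016847666352782 -0.05833646758922139
```

Force rose to 20 N, so it is probably on the stop. One small extra push, then I'll look.

```bash
python3 -m creep '{"hand":[0,0,0,0,0],"delta_pos":[[-0.002,0,0],[-0.001,0,0],[0,0,0],[0,0,0],[0,0,0]],"turn":[0,0,0,0,0]}';python3 -m creep '{"hand":[0,0,0,0,0],"delta_pos":[[0.01,0,0],[0.02,0,0],[0.03,0,0],[0.03,0,0],[0,0,0]],"turn":[0,0,0,0,0]}'; python3 -m creep '{"hand":[0,0,0,0,0],"delta_pos":[[0,0,-0.04],[0,0,-0.04],[0,0,-0.04],[0,0,-0.045],[0,0,-0.02]],"turn":[0,0,0,0,0]}'; python3 g.py; python3 look.py c | grep -v orient; python3 - <<'E'
import cv2
for n in ['top','side']:
    i=cv2.imread(f'pics/{n}_c.png')[110:310,150:420]
    cv2.imwrite(f'pics/{n}_c2.png',cv2.resize(i,None,fx=2.9,fy=2.9,interpolation=cv2.INTER_CUBIC))
E
```

```text
clock: 6.02
tcp_pos: [0.5624, 0.0131, 0.0436]
orientation: [-0.006, 0.139, 0.99, 0.001]
wrist_force: [-19.8, 3.3, 12.9]
finger_gap: -0.0002
clock: 6.43
tcp_pos: [0.496, 0.0325, 0.044]
orientation: [-0.001, 0.139, 0.99, 0.0]
wrist_force: [-1.1, -0.1, -0.6]
finger_gap: -0.0
clock: 6.85
tcp_pos: [0.5034, 0.031, 0.1978]
orientation: [0.005, 0.139, 0.99, 0.001]
wrist_force: [0.5, 0.3, 0.1]
finger_gap: -0.0001
6.85 [0.5034 0.031  0.1978] gap -0.00011925799020912917 F [0.5071 0.2514 0.0974] axes [[-0.9611  0.2759 -0.0106]
 [ 0.2759  0.9612  0.0026]
 [ 0.011  -0.0004 -0.9999]]
prepush units [ 0.029  -0.0047  0.1919]
prepad units [-0.1154 -0.2018  0.0454]
tcp rel face (station) -0.028430180174320037 0.0034858624780407695 rel pad -0.09378603455190217 0.16073086970744785 0.09578064431741871
6.85 [0.5034 0.031  0.1978] [0.0055 0.1393 0.9902 0.0005] -0.00011925799020912917 0.011
top [0.5181 0.0465 1.1338] [-0.0195  0.7156 -0.6979  0.0211] 412.4440661050395
station 0.92 [198.0, 292.1] [ 0.5786 -0.0617  0.    ]
station 0.19 [214.9, 378.3] [ 0.5381 -0.2995  0.    ]
carrier_face 0.86 [198.3, 261.7] [0.574  0.0227 0.033 ]
guard 0.94 [211.1, 327.4] [ 0.5446 -0.1567  0.015 ]
window 0.65 [208.3, 333.4] [ 0.5498 -0.1546  0.108 ]
lever_pad 0.7 [208.6, 327.4] [ 0.5488 -0.1408  0.102 ]
bottle 0.84 [151.8, 223.4] [0.7019 0.1311 0.    ]
bottle 0.44 [211.7, 327.4] [ 0.5433 -0.1594  0.    ]
dishes 0.7 [212.7, 377.2] [ 0.544  -0.2964  0.    ]
pot 0.64 [247.7, 307.7] [ 0.4446 -0.105   0.015 ]
side [0.3152 0.5043 0.7133] [ 0.0959 -0.2521  0.9044 -0.3307] 352.52747094706086
station 0.75 [192.3, 282.4] [ 0.5701 -0.0627  0.    ]
carrier_face 0.8 [202.3, 268.7] [0.572  0.0101 0.033 ]
guard 0.64 [172.4, 303.0] [ 0.5503 -0.1438  0.015 ]
window 0.88 [145.6, 307.6] [ 0.5507 -0.1495  0.108 ]
bottle 0.91 [221.4, 196.2] [0.7095 0.1333 0.    ]
dishes 0.69 [147.6, 326.8] [ 0.5396 -0.2875  0.    ]
pot 0.51 [197.4, 332.1] [ 0.4465 -0.1014  0.015 ]
```

View pics/side_c2.png

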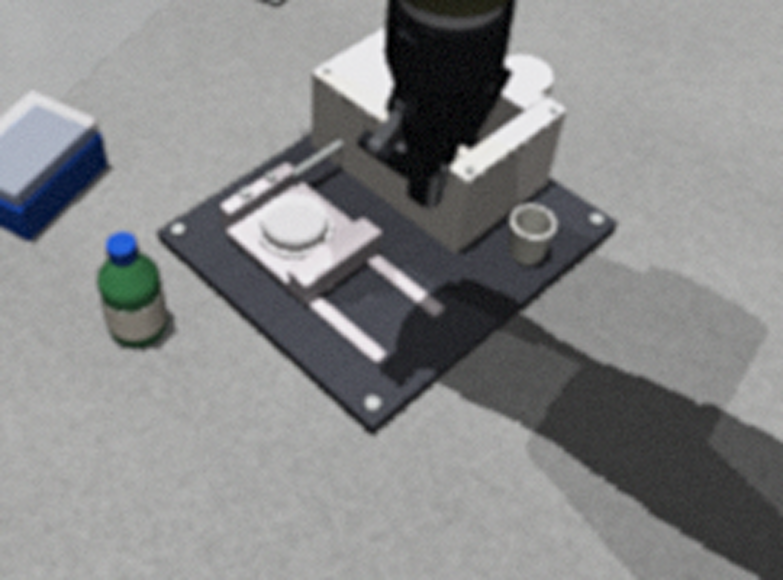

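View pics/top_c2.png

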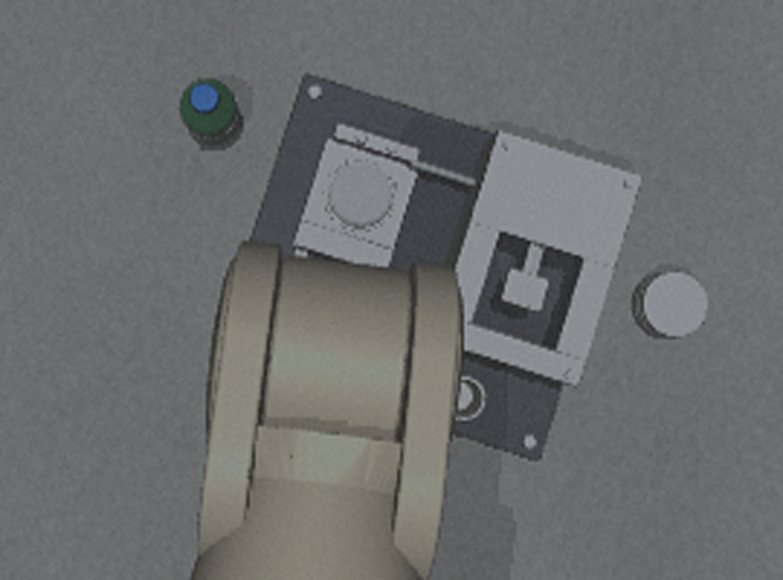

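Both views show the carrier flush against the end stop (top crop (325,140)-(415,165), no gap), the lever still up, and nothing disturbed. Moving over the pad.

```bash
python3 -m creep '{"hand":[0,0,0,0,0],"delta_pos":[[-0.022,-0.04,0],[-0.022,-0.04,0],[-0.022,-0.04,0],[-0.022,-0.04,0],[-0.022,-0.04,0]],"turn":[0,0,0,0,0]}'; python3 -m creep '{"hand":[0,0,0,0,0],"delta_pos":[[0,0,0.01],[0,0,0.01],[0,0,0.01],[0,0,0],[0,0,0]],"turn":[0,0,0,0,0]}'; python3 g.py; python3 look.py d | grep -v orient; python3 - <<'E'
import cv2
for n in ['top','side']:
    i=cv2.imread(f'pics/{n}_d.png')[110:310,150:420]
    cv2.imwrite(f'pics/{n}_d2.png',cv2.resize(i,None,fx=2.9,fy=2.9,interpolation=cv2.INTER_CUBIC))
E
```

```text
clock: 8.17
tcp_pos: [0.5399, -0.1485, 0.192]
orientation: [0.0, 0.139, 0.99, 0.0]
wrist_force: [-0.0, 0.1, 0.8]
finger_gap: 0.0001
clock: 8.58
tcp_pos: [0.5387, -0.1453, 0.167]
orientation: [-0.001, 0.139, 0.99, 0.0]
wrist_force: [1.1, -0.5, -0.1]
finger_gap: -0.0
8.5833 [ 0.5387 -0.1453  0.167 ] gap -4.985633781673888e-05 F [ 1.0928 -0.4672 -0.0913] axes [[-0.9616  0.2745  0.0023]
 [ 0.2745  0.9616  0.0006]
 [-0.002   0.0012 -1.    ]]
prepush units [0.1296 0.1955 0.1542]
prepad units [-0.0127 -0.0022  0.0063]
tcp rel face (station) 0.05519384685408043 -0.15560579532910468 rel pad -0.010162007523501692 0.0016392119003024084 0.06504985934476017
8.5833 [ 0.5387 -0.1453  0.167 ] [-0.0011  0.1386  0.9903  0.0004] -4.985633781673888e-05 0.011
top [0.5181 0.0465 1.1338] [-0.0195  0.7156 -0.6979  0.0211] 412.4440661050395
station 0.93 [199.5, 291.1] [ 0.5744 -0.059   0.    ]
guard 0.8 [211.5, 323.6] [ 0.5433 -0.1464  0.015 ]
lever_pad 0.53 [211.7, 329.2] [ 0.5412 -0.1454  0.102 ]
bottle 0.83 [149.5, 222.6] [0.7083 0.1335 0.    ]
pot 0.16 [210.3, 323.3] [ 0.5465 -0.1455  0.015 ]
side [0.3152 0.5043 0.7133] [ 0.0959 -0.2521  0.9044 -0.3307] 352.52747094706086
station 0.98 [191.6, 280.4] [ 0.5758 -0.0622  0.    ]
carrier_face 0.75 [203.6, 268.1] [0.5712 0.0145 0.033 ]
guard 0.93 [171.8, 307.1] [ 0.5416 -0.1517  0.015 ]
window 0.64 [143.9, 310.6] [ 0.5469 -0.1594  0.108 ]
lever_pad 0.77 [149.2, 306.5] [ 0.5495 -0.1421  0.102 ]
bottle 0.68 [220.4, 194.4] [0.7153 0.1331 0.    ]
dishes 0.7 [149.2, 328.0] [ 0.5337 -0.2828  0.    ]
dishes 0.39 [173.7, 304.7] [ 0.549  -0.1556  0.    ]
pot 0.57 [200.0, 330.0] [ 0.4477 -0.0905  0.015 ]
```

View pics/side_d2.png

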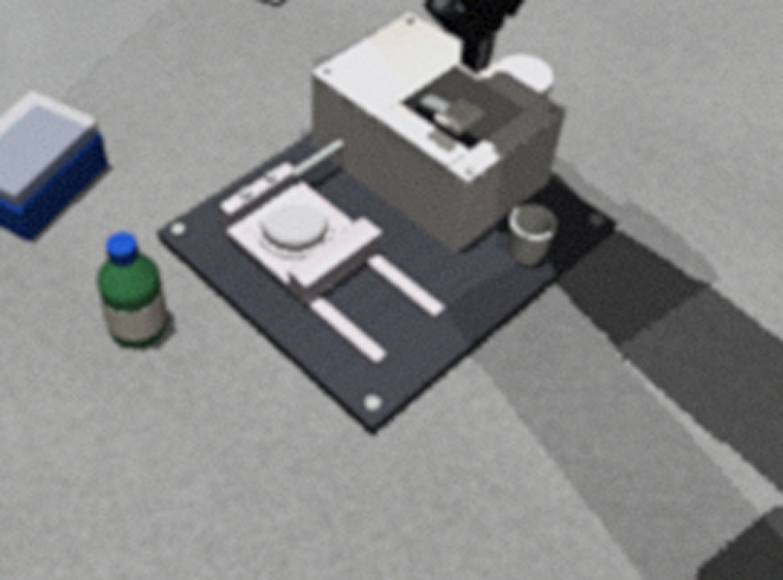

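Side view: fingertip at crop (475,62) hangs over the window area, with its shadow on the pad. I'll correct x by about 6 mm and lower to just above the window.

```bash
python3 -m creep '{"hand":[0,0,0,0,0],"delta_pos":[[-0.007,-0.002,0],[0,0,0.015],[0,0,0.015],[0,0,0.012],[0,0,0]],"turn":[0,0,0,0,0]}'; python3 g.py; python3 look.py e | grep -E "lever|window"; python3 g.py|tail -1; python3 - <<'E'
import cv2
for n in ['top','side']:
    i=cv2.imread(f'pics/{n}_e.png')[100:230,240:420]
    cv2.imwrite(f'pics/{n}_e2.png',cv2.resize(i,None,fx=4.4,fy=4.4,interpolation=cv2.INTER_CUBIC))
E
```

```text
clock: 9.9
tcp_pos: [0.5435, -0.1496, 0.1321]
orientation: [-0.002, 0.139, 0.99, 0.001]
wrist_force: [0.1, -0.1, 0.5]
finger_gap: -0.0002
9.9 [ 0.5435 -0.1496  0.1321] gap -0.0001776781472915199 F [ 0.1202 -0.1422  0.462 ] axes [[-0.9611  0.2763  0.0035]
 [ 0.2763  0.9611  0.0006]
 [-0.0033  0.0015 -1.    ]]
prepush units [0.1371 0.1988 0.1107]
prepad units [-0.0053  0.0015 -0.0374]
tcp rel face (station) 0.061007269803707014 -0.15842312806340852 rel pad -0.004348584573875106 -0.0011781208340014377 0.030055002921410487
window 0.81 [143.3, 308.6] [ 0.5523 -0.1588  0.108 ]
lever_pad 0.44 [147.2, 308.0] [ 0.5495 -0.1509  0.102 ]
tcp rel face (station) 0.06212329783617711 -0.15845553210375413 rel pad -0.0032325565414050125 -0.0012105248743470426 0.03225482264420658
```

View pics/side_e2.png

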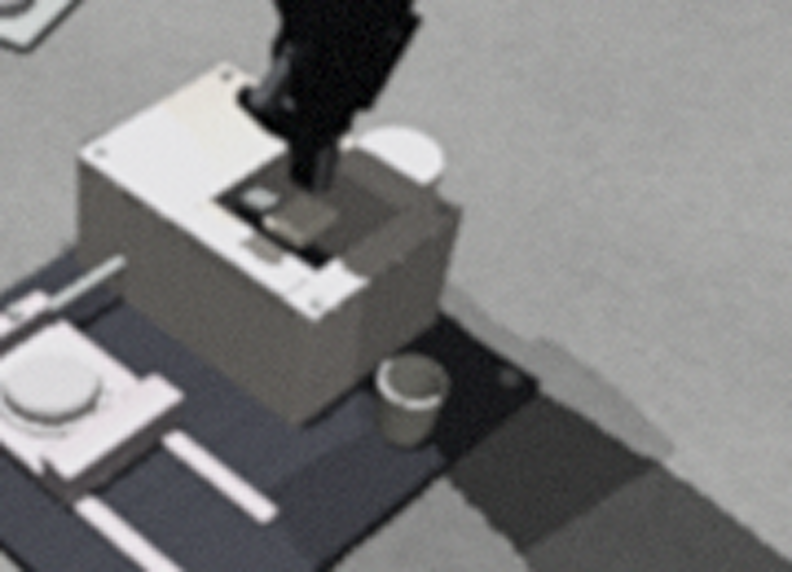

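The tip at crop (315,185) is directly above the pad (305,220) and well inside the window. Lowering onto it.

```bash
python3 -m creep '{"hand":[0,0,0,0,0],"delta_pos":[[0,0,0.005],[0,0,0.005],[0,0,0.005],[0,0,0.005],[0,0,0.005]],"turn":[0,0,0,0,0]}'; python3 g.py; python3 -m creep '{"hand":[0,0,0,0,0],"delta_pos":[[0,0,0.003],[0,0,0.003],[0,0,0.003],[0,0,0.003],[0,0,0.003]],"turn":[0,0,0,0,0]}'; python3 g.py
```

```text
clock: 11.22
tcp_pos: [0.5444, -0.1499, 0.1136]
orientation: [-0.0, 0.139, 0.99, 0.0]
wrist_force: [-0.2, -0.7, 0.7]
finger_gap: 0.0
11.2167 [ 0.5444 -0.1499  0.1136] gap 1.3266009185153258e-05 F [-0.1685 -0.7293  0.7419] axes [[-0.9611  0.2761  0.0005]
 [ 0.2761  0.9611  0.0002]
 [-0.0005  0.0004 -1.    ]]
prepush units [0.1386 0.1989 0.0871]
prepad units [-0.0043  0.0015 -0.0605]
tcp rel face (station) 0.061926204674147396 -0.158438101157177 rel pad -0.0034296497034347288 -0.0011930939277699246 0.011573811183920688
clock: 11.63
tcp_pos: [0.5444, -0.1499, 0.1022]
orientation: [-0.0, 0.139, 0.99, 0.0]
wrist_force: [-2.5, 1.2, 4.6]
finger_gap: 0.0004
11.6333 [ 0.5444 -0.1499  0.1022] gap 0.00040004146288818743 F [-2.454   1.2287  4.6166] axes [[-0.9611  0.2761  0.0002]
 [ 0.2761  0.9611  0.0001]
 [-0.0002  0.0001 -1.    ]]
prepush units [0.1386 0.1989 0.0729]
prepad units [-0.0043  0.0015 -0.0747]
tcp rel face (station) 0.061923245675183196 -0.15843462349200904 rel pad -0.0034326087023989304 -0.00118961626260197 0.0002452362248845097
```

```bash
python3 -m creep '{"hand":[0,0,0,0,0],"delta_pos":[[0,0,0.002],[0,0,0.002],[0,0,0.002],[0,0,0.002],[0,0,0.002]],"turn":[0,0,0,0,0]}'; python3 -m creep '{"hand":[0,0,0,0,0],"delta_pos":[[0,0,0.002],[0,0,0.002],[0,0,0.001],[0,0,0.001],[0,0,0]],"turn":[0,0,0,0,0]}'
```

```text
clock: 12.05
tcp_pos: [0.5442, -0.1498, 0.0941]
orientation: [-0.0, 0.139, 0.99, 0.0]
wrist_force: [-3.9, 1.1, 4.6]
finger_gap: -0.0002
clock: 12.47
tcp_pos: [0.5443, -0.1499, 0.0916]
orientation: [0.0, 0.139, 0.99, -0.0]
wrist_force: [-10.1, 3.4, 20.0]
finger_gap: -0.0001
```

The stop was reached (20 N, tip at about 81 mm). Hold briefly, then retract straight up.

```bash
python3 -m creep '{"hand":[0,0,0,0,0],"delta_pos":[[0,0,0.001],[0,0,0.001],[0,0,0],[0,0,0],[0,0,0]],"turn":[0,0,0,0,0]}'; python3 -m creep '{"hand":[0,0,0,0,0],"delta_pos":[[0,0,-0.01],[0,0,-0.02],[0,0,-0.03],[0,0,-0.04],[0,0,-0.04]],"turn":[0,0,0,0,0]}';  python3 -m creep '{"hand":[0,0,0,0,0],"delta_pos":[[0.04,0.02,0],[0.04,0.02,0],[0.04,0.02,0],[0.03,0.02,0],[0,0,0]],"turn":[0,0,0,0,0]}'; python3 look.py f; python3 - <<'E'
import cv2
for n in ['top','side']:
    i=cv2.imread(f'pics/{n}_f.png')[110:310,150:420]
    cv2.imwrite(f'pics/{n}_f2.png',cv2.resize(i,None,fx=2.9,fy=2.9,interpolation=cv2.INTER_CUBIC))
from h import *
c=cam('top')
p=proj(c,[.548,-.15,.09]);r,k=int(p[0]),int(p[1])
print('pad z', [atdepth(c,(r+i,k))[2].round(4) for i in range(-4,5,2)])
E
```

```text
clock: 12.88
tcp_pos: [0.5443, -0.1499, 0.0914]
orientation: [0.001, 0.139, 0.99, -0.0]
wrist_force: [-11.4, 3.8, 29.1]
finger_gap: 0.0
clock: 13.3
tcp_pos: [0.5449, -0.15, 0.2001]
orientation: [0.0, 0.139, 0.99, 0.0]
wrist_force: [1.8, -1.5, 1.4]
finger_gap: 0.0001
clock: 13.72
tcp_pos: [0.4436, -0.0522, 0.1996]
orientation: [-0.001, 0.138, 0.99, 0.001]
wrist_force: [-0.4, 0.3, 0.4]
finger_gap: 0.0002
13.7167 [ 0.4436 -0.0522  0.1996] [-0.0009  0.1382  0.9904  0.0008] 0.00018714871827320745 0.011
top [0.5181 0.0465 1.1338] [-0.0195  0.7156 -0.6979  0.0211] 412.4440661050395
station 0.95 [197.8, 294.9] [ 0.5793 -0.0694  0.    ]
carrier_face 0.92 [197.6, 264.5] [0.576  0.0153 0.033 ]
guard 0.57 [211.2, 325.8] [ 0.5443 -0.1523  0.015 ]
guard 0.4 [207.8, 331.5] [ 0.5539 -0.1677  0.015 ]
window 0.89 [209.2, 333.3] [ 0.5475 -0.1544  0.108 ]
lever_pad 0.78 [213.2, 328.4] [ 0.5374 -0.1435  0.102 ]
bottle 0.58 [150.8, 222.9] [0.7047 0.1326 0.    ]
dishes 0.62 [213.3, 379.2] [ 0.5425 -0.3019  0.    ]
side [0.3152 0.5043 0.7133] [ 0.0959 -0.2521  0.9044 -0.3307] 352.52747094706086
station 0.59 [190.2, 280.5] [ 0.578  -0.0667  0.    ]
carrier_face 0.67 [203.2, 268.3] [0.5714 0.0132 0.033 ]
guard 0.67 [171.5, 308.9] [ 0.5379 -0.1553  0.015 ]
window 0.81 [145.5, 309.6] [ 0.5465 -0.1525  0.108 ]
lever_pad 0.69 [151.3, 307.3] [ 0.5444 -0.136   0.102 ]
lever_pad 0.66 [146.1, 309.5] [ 0.548  -0.1567  0.102 ]
bottle 0.56 [219.0, 195.5] [0.7156 0.1282 0.    ]
pot 0.77 [197.4, 331.5] [ 0.4478 -0.1006  0.015 ]
pad z [np.float64(0.0757), np.float64(0.079), np.float64(0.0798), np.float64(0.082), np.float64(0.0769)]
```

View pics/side_f2.png

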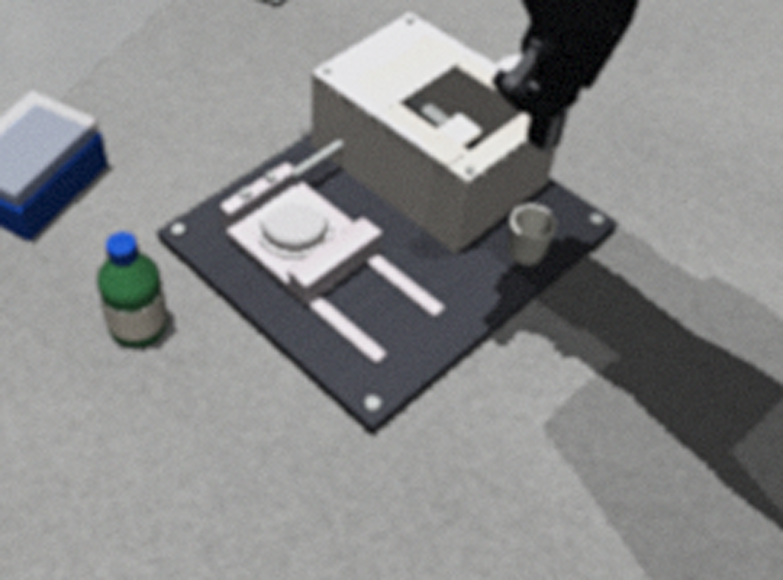

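View pics/top_f2.png

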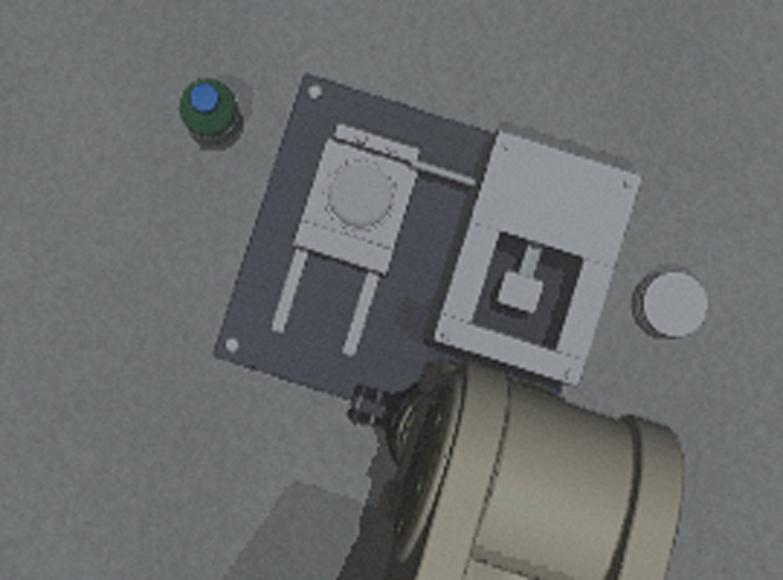

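Both views show the carrier flush at the stop, the pad down inside the guard (depth about 80 mm), the pot, bottle and dishes where they were, and the tool clear.

```bash
python3 -c "
from workcell import env
s=env.get_state();print(s['clock'],s['wrist_force'],abs(s['qvel']).max() if hasattr(s['qvel'],'max') else s['qvel']);print(env.hand_in())"
```

```text
14.6667 [-0.21692036 -0.0141442   0.09105832] 0.0023621295758448286
the job is handed in; nothing more can be done
None
```

I pushed the carrier home with the shut fingertips, then pressed the lever down through the window. I handed the job in at about 14.7 s, and no verdict is reported.

- **Carrier:** it moved about 44 mm. The force rose from about 4 N to 20 N at the stop, and both cameras then showed it flush against the end stop, also at the end.
- **Lever:** the pressing force went from about 5 N to 20–29 N with the tip at about 81 mm. After I retracted, the depth image put the pad at about 80 mm, against 81 mm expected when fully down.
- **Surroundings:** no contact with the guard was seen; the tool force was near zero while entering and leaving the window. The bottle, dishes and pot looked unmoved in the last side view. The pot was hidden by the arm in the last top view.
- **At hand-in:** the arm was clear of everything, at rest, with about 0.2 N on the wrist.
- **Disagreements:** the detector's positions for the pad and the bottle scattered by 1–2 cm between pictures and cameras, so I used edges picked by eye in the top picture, with the guard also checked in the depth image. I had no direct reading of either joint; both are inferred from force, depth and pictures.

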